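Brace the square jar and unscrew its twist-off cap

ROBOT

A 7-joint arm with a two-finger parallel gripper is mounted at the origin on the work surface. World frame = base frame: x ahead of the robot, y to its left, z up, the work surface at z = 0. Lengths are in m, angles in rad, forces in N, time in s.
With the tool pointing down it reaches from about 0.35 to 0.9 m from the base axis. Payload 8.1 kg.
Tool frame: the origin (TCP) lies between the finger pads; the fingertips stand 11 mm ahead of it and the grasp point (between the pads) lies 8 mm behind it; z points along the fingers, y is the line along which they close (so a half turn about z gives the same grasp; the last joint's range is limited). The gripper opens to 92 mm and grips with 3 to 60 N. Pads are 19 mm wide; open, the fingers measure 130 mm over their backs; the gripper's body (75 mm by 190 mm) begins 47 mm behind the grasp point.
Start: joints at [-1.294, 0.434, 0.025, 1.573, -0.012, 1.134, -0.075], TCP at [0.232, 0.58, 0.238] pointing down, gripper open.
Joint ranges: [-2.62, 2.62], [-0.44, 2.09], [-1.27, 1.32], [0.08, 2.57], [-1.32, 4.46], [0.12, 2], [-2.74, 2.74]. Speed limits (rad/s): [2.22, 2.22, 3.01, 3.01, 3.14, 3.14, 3.14].

INTERFACE

Orientations are given as a rotation vector (axis times angle).
In Python, from cell import observe, get_image, camera_params, sign_off gives the robot as it stands.
- The arm moves only by the shell command python3 -m pendant 'ROWS' [FORCE]. ROWS is JSON, one flat list of numbers, 7 for each row, row after row: the shift along the tool's x, y, z in m, then the turn, a rotation vector about the tool's x, y, z in rad, then the finger opening in m, from 0 to 0.0918. In form: [dx, dy, dz, rx, ry, rz, jaw, dx, dy, dz, rx, ry, rz, jaw, ...]. A call has 1 to 10 rows; each row shifts and turns the commanded pose from where the row before left it, along the tool's axes as they then stand; what a row does not reach is not made up. A row lasts 1/8 s, in which the tool goes at most 62.5 mm and 10.7 degrees, less where a joint would pass 70% of its speed; a pose out of reach is approached as far as the arm can. A call is refused whole if a number of a shift passes 0.0625 or a number of a turn 0.188, either way. A call with a gripper value outside its range is refused whole. The fingers move at their own pace and stop on an object; FORCE is the grip in N (left out, the last holds). Time passes only in rows, so rows that do not move let the fingers close. It gives the time, the measured TCP pose, the force, the opening and the grip force at its end, in the units of the state.
- observe(): the state, without advancing time (a new reading comes with each control period).
- get_image(name): name is "scene" or "top" or "wrist"; returns the picture (400x640x3 uint8, red, green, blue); there is no depth.
- camera_params(name): a dict with "intrinsics" (3x3 intrinsics, pixels), "eye" and "rotation" of the camera in the world; the wrist camera has in their place "T_tool_cam" (4x4, takes a point from camera to tool coordinates, whose origin is the TCP and whose axes are the flange's). Camera axes: x right, y down, z forward; pixel columns grow to the right and rows downward; lengths in m; the calibration is good to about 2 mm. The wrist camera is an equidistant fisheye: a pixel r from the principal point sees the ray r / f radians off the axis. A picture is of the moment at which its call begins: read the wrist's pose just before it. camera_params takes no time and is no camera call.
- sign_off(): hands the job in; it is judged then, once.
The state is a dict: "clock": time; "joints": joint angles; "dq": joint speeds; "joint_efforts": joint torques, N m; "position": TCP position; "ee_rot": TCP orientation; "force": force on the tool from outside, world axes, zero at the start; "ft_torque": the same for the moment, N m; "width": opening from 0.0 (shut) to 1.0 (fully open); "gripper_force": force on a finger pad.
Only numpy, scipy, OpenCV 4.12 (cv2) and the standard library are available. Lean on these libraries where they do the work, as an engineer would, in place of code of your own. Each camera call takes 0.05 s, during which the arm holds its last target. There are 200 camera calls.

TASK

Stand the tightly capped square glass jar in the square well of the wooden organiser, so that the well keeps it from turning, then unscrew its cap to the left until the threads let go, and lift the cap off while the jar stays down in the well. Finish while still holding the cap in the gripper, level and about 20 mm straight above the open mouth of the upright jar; do not put the cap down or let go of it. Do not tip the jar, and leave the tumbler, retainer case, hairbrush and tweezers where they are.

Things in the scene. Friction and masses are not known exactly. Their poses are not given: they have to be found in the camera images.
- jar: Loose square glass jar of white bath pearls, about 0.36 kg, standing on the ledge. Body 62 x 62 mm and 68 mm high; above it a round neck, 45 mm in diameter (54 mm over the thread ramps); rim at 100 mm. Origin: centre of the underside; z up, x and y along the sides of the square (any quarter turn is the same shape).
- cap: Round metal twist-off cap on the jar (loose, about 60 g): 61 mm outer diameter, 20 mm high, knurled skirt. Origin: centre of its open lower edge; z up its axis. Screwed on, its lower edge is 84.5 mm above the jar's underside, with 16 mm of bare narrower neck below it. Three lugs hold it: it cannot be pulled off, and the jar can be carried by it. Once free it lifts straight off.
- cap_top (a point): Centre of the cap's top, axes as the cap's. Tight, the cap's yaw is 0 to 14 degrees relative to the jar (counter-clockwise from above); clockwise is a stop. Unscrewing counter-clockwise takes about 0.3 N m and raises it 1 mm. At 65 degrees it is free and a springy liner lifts it 1 mm more; at about 95 it meets a stop. Turning it about 80 degrees suits every start.
- jar_mouth (a point): Centre of the jar's rim, on the jar's axis 100 mm above its underside; axes as the jar's.
- organiser: Fixed bamboo organiser block on the ledge, 92 mm (its x) by 172 mm (its y) and 30 mm high. Origin: centre of its underside; z up. One half has the square well, the other half two narrow pockets.
- well (a point): Centre of the floor of the square well, 5 mm above the ledge, 40 mm from the block's centre towards its -y end; axes as the organiser's. The well is 67 x 67 mm, 25 mm deep, edge chamfered, sides along x and y. The jar fits in any quarter turn with 2.5 mm of play on each side, and can turn about 5 degrees before the walls hold it.
- tumbler: Loose chrome tumbler, 74 mm diameter at the rim, 98 mm high; bystander. Origin: centre of the underside.
- retainer_case: Loose white plastic retainer case, 72 x 78 x 29 mm, with a press button at the front; bystander. Origin: centre of the underside.
- hairbrush: Loose white plastic hairbrush lying bristles up along its x, about 230 mm long, 60 mm wide; bystander. Origin: on its underside, 12 mm to the handle side of its middle.
- tweezers: Loose steel tweezers, about 105 mm long, 8 mm high, lying along their x; bystander. Origin: on the underside near the middle.
Mind the look-alikes: they are no part of the job. What is shaped like the cap but turquoise is not meant. Of the things shaped like the organiser, the wooden one is meant.

How it is judged:
On the way, in this order (a step that is already met when the one before it is completed fails the run):
1. the jar stands down in the square well, upright, with its cap still screwed on (z of jar in the frame of well below 0.004 m and horizontal distance between jar and well below 0.008 m and angle between jar's own z axis and vertical below 0.1 rad and z of cap in the frame of jar below 0.088 m), for 0.2 s.
2. the cap, in the gripper, has come off its threads while the jar stays down in the well (z of cap in the frame of jar above 0.092 m and contact force between the fingers and cap above 1 N and z of jar in the frame of well below 0.005 m and horizontal distance between jar and well below 0.008 m), for 0.1 s.
At the end, for the whole second after the job is handed in: The jar stands at rest on the floor of the well (within 4 mm of the floor, 8 mm of its centre, 0.1 rad of upright); the cap is held by the fingers (over 1 N), at rest, its lower edge 6 to 45 mm above the jar's rim, within 15 mm of the jar's axis and 0.2 rad of level, not touching the jar (z of jar in the frame of well below 0.004 m and horizontal distance between jar and well below 0.008 m and angle between jar's own z axis and vertical below 0.1 rad and linear speed of each of jar, cap below 0.02 m/s and z of cap in the frame of jar_mouth between 0.006 and 0.045 m and horizontal distance between cap and jar_mouth below 0.015 m and angle between cap's own z axis and vertical below 0.2 rad and contact force between the fingers and cap above 1 N and contact force between cap and jar below 0.1 N); the arm keeps its last pose, push and grip.
It fails at once if the jar is tipped (angle between jar's own z axis and vertical above 0.4 rad).
It fails at once if a bystander is moved by more than 25 mm (distance of any of tumbler, retainer_case, hairbrush, tweezers from where it was at the start of the episode above 0.025 m).
It also fails if it takes over 45 s, if anything falls off the work surface, if the arm or the gripper's body presses on something with over 40 N, if the wrist force passes 120 N, or if a joint passes its speed limit or range.

## Working session

There is one attempt and no reset: what is moved stays moved. The work goes in short steps, Python scripts to look and compute and a shell command to move; the robot and the scene stay as the last step left them, time stands still between calls to the robot, and variables do not carry over. Pictures are saved under pics/ and viewed, at most 10 in all, crops included, and the job is handed in when it is done.

```bash
mkdir -p pics; ls; python3 - <<'E'
from cell import *
import cv2,numpy as np
s=observe();print(s)
for n in("top","scene"):
    im=get_image(n);cv2.imwrite(f"pics/{n}0.png",im[:,:,::-1]);p=camera_params(n);print(n,p)
print(camera_params("wrist"))
E
```

```text
pics
{'clock': 0.0, 'joints': array([-1.29356452,  0.43519189,  0.02497621,  1.574107  , -0.01163844,
        1.13399614, -0.07512193]), 'dq': array([ 3.23548252e-04, -5.68210905e-04,  3.37799944e-04, -9.77598881e-05,
        8.93734956e-04, -6.48865944e-04, -3.45004676e-04]), 'joint_efforts': array([ 1.14906680e-05, -6.67846799e+01,  9.84985940e-01, -3.14461613e+01,
       -6.05136459e-02,  4.29449393e-02,  1.71904444e-04]), 'position': array([0.23158468, 0.57997314, 0.23696047]), 'ee_rot': array([-5.93193969e-01, -3.08488900e+00,  2.42804826e-03]), 'force': array([ 1.16863186, -0.43781372, -0.08445637]), 'ft_torque': array([-0.05062486, -0.00851573,  0.0004141 ]), 'gripper_force': 0.0, 'width': 0.9967974260418095}
top {'intrinsics': array([[491.46889773,   0.        , 318.46322318],
       [  0.        , 491.46889773, 203.59415843],
       [  0.        ,   0.        ,   1.        ]]), 'eye': array([0.42527477, 0.04594849, 1.40201389]), 'rotation': array([-2.15883023,  2.19493524, -0.07585304])}
scene {'intrinsics': array([[451.5269086 ,   0.        , 313.92852998],
       [  0.        , 451.5269086 , 199.88207997],
       [  0.        ,   0.        ,   1.        ]]), 'eye': array([0.94046762, 0.48986823, 0.88388807]), 'rotation': array([-1.08202755, -2.53793733,  0.86408308])}
{'intrinsics': array([[309.70691629,   0.        , 317.40841458],
       [  0.        , 309.70691629, 204.24073342],
       [  0.        ,   0.        ,   1.        ]]), 'T_tool_cam': array([[ 4.13989734e-04, -9.53096554e-01, -3.02666132e-01,
         8.25305920e-02],
       [ 9.99999905e-01,  3.53413937e-04,  2.54908236e-04,
         1.74205343e-04],
       [-1.35985732e-04, -3.02666209e-01,  9.53096610e-01,
        -1.47623164e-01],
       [ 0.00000000e+00,  0.00000000e+00,  0.00000000e+00,
         1.00000000e+00]])}
```

View pics/top0.png

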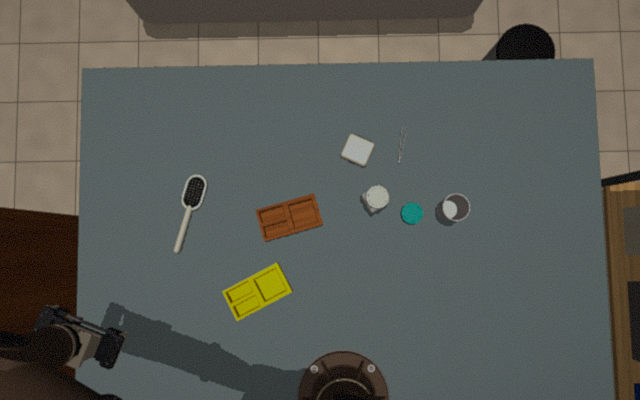

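View pics/scene0.png

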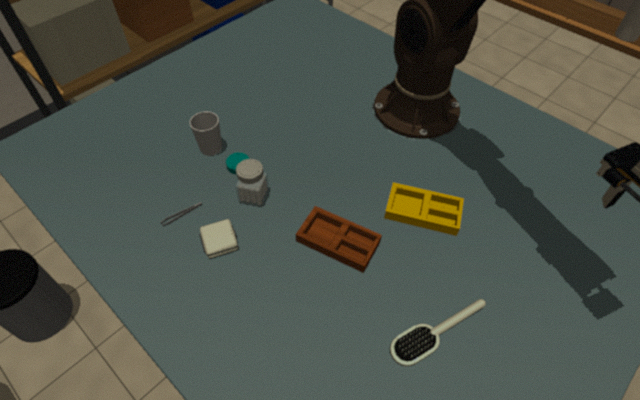

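The top view shows the wooden organiser around (290,218), with its square well in the right half. The capped jar is at (377,196), the turquoise look-alike at (412,213) and the tumbler at (456,207). The scene view agrees with this.

```bash
cat > h.py <<'E'
import cv2,numpy as np
from scipy.spatial.transform import Rotation as R
from cell import *
def ray(n,uv,z,P=None):
    p=P or camera_params(n);d=np.linalg.inv(p['intrinsics'])@[uv[0],uv[1],1]
    d=R.from_rotvec(p['rotation']).apply(d);e=np.array(p['eye']);return e+d*(z-e[2])/d[2]
def proj(n,X):
    p=camera_params(n);c=R.from_rotvec(p['rotation']).inv().apply(np.atleast_2d(X)-p['eye']);q=c@p['intrinsics'].T;return q[:,:2]/q[:,2:]
def wray(uv,z,s):
    p=camera_params('wrist');K=p['intrinsics'];T=p['T_tool_cam'];a=(np.array(uv)-K[:2,2])/K[0,0];t=np.hypot(*a)
    d=np.r_[a/t*np.sin(t),np.cos(t)];M=R.from_rotvec(s['ee_rot']).as_matrix()
    o=M@T[:3,3]+s['position'];d=M@T[:3,:3]@d;return o+d*(z-o[2])/d[2]
E
python3 - <<'E'
from h import *
im=cv2.imread("pics/top0.png")
hsv=cv2.cvtColor(im,cv2.COLOR_BGR2HSV)
m=cv2.inRange(hsv,(3,120,50),(17,255,255));m[:,:240]=0;m[:,340:]=0;m[:170]=0;m[260:]=0
m=cv2.morphologyEx(m,cv2.MORPH_CLOSE,np.ones((9,9)))
c=max(cv2.findContours(m,0,2)[0],key=cv2.contourArea)
r=cv2.minAreaRect(c);b=cv2.boxPoints(r);W=np.array([ray("top",u,.03) for u in b]);print(r,W,np.linalg.norm(W-np.roll(W,1,0),axis=1))
print("cap",ray("top",(377,196),.1045)[:2],"jar",)
cr=im[160:250,250:480];cv2.imwrite("pics/c0.png",cv2.resize(cr[:,:],None,fx=3.4,fy=3.4,interpolation=2))
cv2.imwrite("pics/c0.png",cv2.convertScaleAbs(cv2.imread("pics/c0.png"),alpha=1.6))
E
```

```text
((288.7547302246094, 217.1415252685547), (32.82917022705078, 60.98808288574219), 74.05460357666016) [[0.51927736 0.2356739  0.03      ]
 [0.56360864 0.07068199 0.03      ]
 [0.47466791 0.04687719 0.03      ]
 [0.43070296 0.21104589 0.03      ]] [0.09193456 0.17084376 0.09207129 0.16995376]
cap [ 0.54517825 -0.09854375] jar
```

View pics/c0.png

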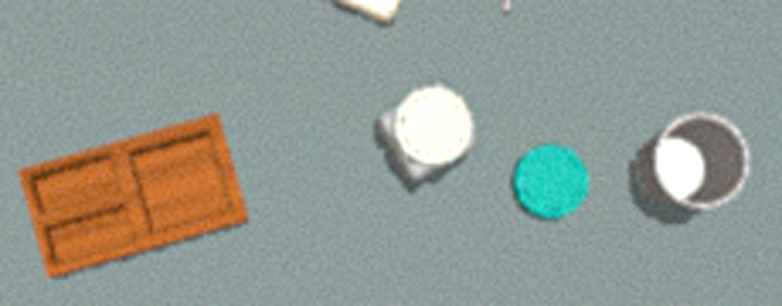

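Measured in the crop, the cap centre is at full-image pixel (377.6,196.8) and the turquoise cap at (412,213). The organiser rectangle comes out at 92 x 170 mm, as expected, with the square well on its right (-y) end.

```bash
cat >> h.py <<'E'
def delta(tgt,yaw_to=None):
    s=observe();M=R.from_rotvec(s['ee_rot']).as_matrix()
    print("pos",s['position'].round(4),"yaw x-axis deg",np.degrees(np.arctan2(M[1,0],M[0,0])).round(2),"tilt",np.degrees(np.arccos(-M[2,2])).round(2),"j",s['joints'].round(3),"t",s['clock'],"F",s['force'].round(1),s['ft_torque'].round(2))
    print("tool delta",(M.T@(np.array(tgt)-s['position'])).round(4));return s
E
python3 - <<'E'
from h import *
delta(ray("top",(377.6,196.8),.1045)+[0,0,.12]); print(ray("top",(377.6,196.8),.1045),ray("top",(412,213.2),.02))
c=np.array([.4971,.1411]);a=np.radians(15.05);print("well",c-.04*np.array([-np.sin(a),np.cos(a)]))
E
```

```text
pos [0.2316 0.58   0.237 ] yaw x-axis deg 158.24 tilt 0.08 j [-1.294  0.435  0.025  1.574 -0.012  1.134 -0.075] t 0.1 F [0.7 0.  0.2] [-0.03 -0.   -0.01]
tool delta [-0.5414 -0.5161  0.0133]
[ 0.54302402 -0.10007631  0.1045    ] [ 0.50275508 -0.20498695  0.02      ]
well [0.50748648 0.10247202]
```

```bash
python3 -m pendant '[0,0,0,0,0,0.17,0.0918,0,0,0,0,0,0.17,0.0918,0,0,0,0,0,0.17,0.0918,0,0,0,0,0,0.17,0.0918,0,0,0,0,0,0.17,0.0918,0,0,0,0,0,0.17,0.0918,0,0,0,0,0,0.17,0.0918,0,0,0,0,0,0.17,0.0918]'; python3 -c "
from h import *
delta([.543,-.1,.2245])"
```

```text
clock: 1.1
position: [0.2316, 0.5802, 0.2373]
ee_rot: [2.406, 2.019, -0.001]
force: [-0.1, -0.2, 0.1]
width: 0.997
gripper_force: 0.0
pos [0.2316 0.5802 0.2373] yaw x-axis deg 79.99 tilt 0.05 j [-1.506  0.443  0.336  1.593 -0.156  1.133 -1.308] t 1.1 F [-0.1 -0.2  0.1] [-0.08  0.07  0.02]
tool delta [-0.6157  0.4249  0.0133]
```

```bash
python3 -m pendant '[-0.034,0.0235,0,0,0,0,0.0918,-0.034,0.0235,0,0,0,0,0.0918,-0.034,0.0235,0,0,0,0,0.0918,-0.034,0.0235,0,0,0,0,0.0918,-0.034,0.0235,0,0,0,0,0.0918,-0.034,0.0235,0,0,0,0,0.0918,-0.034,0.0235,0,0,0,0,0.0918,-0.034,0.0235,0,0,0,0,0.0918,-0.034,0.0235,0,0,0,0,0.0918,0,0,0,0,0,0,0.0918]'; python3 -c "
from h import *
delta([.543,-.1,.2245])"
```

```text
clock: 2.35
position: [0.3898, 0.2402, 0.2378]
ee_rot: [2.406, 2.019, -0.001]
force: [0.1, 0.7, 0.7]
width: 1.002
gripper_force: 0.0
pos [0.3898 0.2402 0.2378] yaw x-axis deg 80.01 tilt 0.03 j [-1.09   0.159  0.487  1.991 -0.087  1.012 -0.736] t 2.35 F [0.1 0.7 0.7] [-0.08  0.08  0.02]
tool delta [-0.3084  0.2099  0.0135]
```

```bash
python3 -m pendant '[-0.0345,0.0235,0,0,0,0,0.0918,-0.0345,0.0235,0,0,0,0,0.0918,-0.0345,0.0235,0,0,0,0,0.0918,-0.0345,0.0235,0,0,0,0,0.0918,-0.0345,0.0235,0,0,0,0,0.0918,-0.0345,0.0235,0,0,0,0,0.0918,-0.0345,0.0235,0,0,0,0,0.0918,-0.0345,0.0235,0,0,0,0,0.0918,-0.0324,0.0219,0,0,0,0,0.0918,0,0,0,0,0,0,0.0918]'; python3 -c "
from h import *
s=delta([.543,-.1,.2245]);im=get_image('wrist')[:,:,::-1];cv2.imwrite('pics/w1f.png',im);print(s['position'],s['ee_rot'])
cv2.imwrite('pics/w1.png',cv2.convertScaleAbs(cv2.resize(im[60:360,150:550],None,fx=2,fy=2),alpha=1.3))"
```

```text
clock: 3.6
position: [0.5444, -0.0984, 0.2375]
ee_rot: [2.404, 2.021, -0.002]
force: [-0.4, -0.2, -0.6]
width: 1.002
gripper_force: 0.0
pos [ 0.5444 -0.0984  0.2375] yaw x-axis deg 80.11 tilt 0.09 j [-0.42   0.358  0.678  1.791 -0.25   1.081  0.173] t 3.6 F [-0.4 -0.2 -0.6] [-0.01  0.07  0.04]
tool delta [-0.0018 -0.0011  0.013 ]
[ 0.54438662 -0.09837556  0.23747106] [ 2.40378598e+00  2.02077846e+00 -1.59977350e-03]
```

View pics/w1.png

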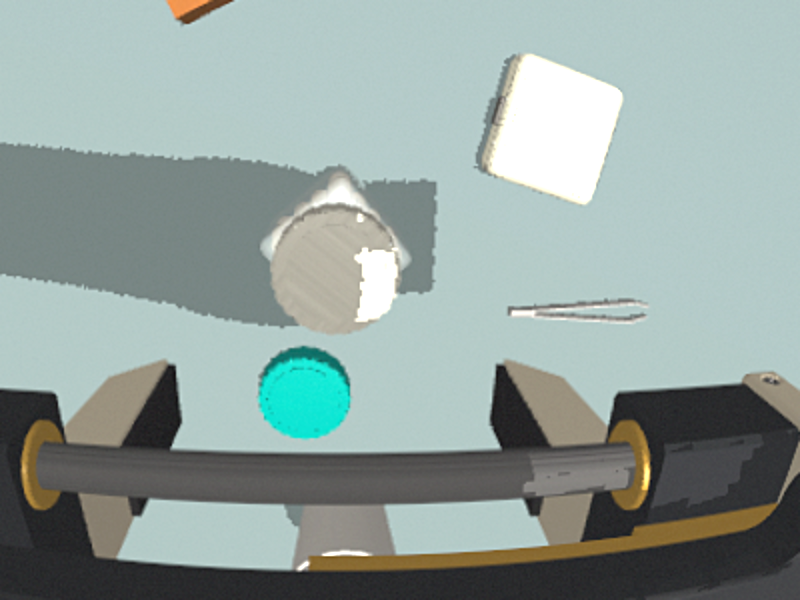

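```bash
cat >> h.py <<'E'
def wproj(X,s):
    p=camera_params('wrist');K=p['intrinsics'];T=p['T_tool_cam'];M=R.from_rotvec(s['ee_rot']).as_matrix()
    c=((np.atleast_2d(X)-s['position'])@M-T[:3,3])@T[:3,:3];r=np.hypot(c[:,0],c[:,1])+1e-12
    return K[:2,2]+c[:,:2]/r[:,None]*np.arctan2(r,c[:,2])[:,None]*K[0,0]
def sil(v,s,S=3,z0=0,both=False):
    x,y,a=v;t=np.linspace(0,2*np.pi,48);C=np.c_[np.cos(t),np.sin(t)];m=np.zeros((400*S,640*S),np.uint8)
    q=np.array([[a_,b_] for a_ in(-1,1) for b_ in(-1,1)])*.025;sq=np.concatenate([q_+.006*C for q_ in q])@np.array([[np.cos(a),np.sin(a)],[-np.sin(a),np.cos(a)]])
    for pts in([(sq,0),(sq,.068)],[(C*.0305,.0845),(C*.0305,.1045)],[(C*.0225,.06),(C*.0225,.09)]):
        P=np.concatenate([np.c_[A+[x,y],np.full(len(A),h+z0)] for A,h in pts])
        cv2.fillConvexPoly(m,cv2.convexHull(np.round(wproj(P,s)*S).astype(np.int32)),255)
    return m
E
python3 - <<'E'
from h import *
from scipy.optimize import minimize
s=dict(position=np.array([0.54438662,-0.09837556,0.23747106]),ee_rot=np.array([2.40378598e+00,2.02077846e+00,-1.59977350e-03]))
im=cv2.imread('pics/w1f.png');S=3
sat=cv2.cvtColor(im,cv2.COLOR_BGR2HSV)[:,:,1]
w=np.zeros((400,640),np.uint8);w[135:235,270:365]=1
print(np.median(sat[60:100,200:300]),np.median(sat[170:200,160:220]),np.median(sat[175:195,300:320]),sat[150:158,318:322].mean())
sd=sat.astype(float); m=((cv2.GaussianBlur(sat,(3,3),0)<18)&(w>0)).astype(np.uint8)*255
m[227:]=0
M=cv2.resize(m,None,fx=S,fy=S,interpolation=1)>127;Wb=cv2.resize(w,None,fx=S,fy=S)>0;Wb[227*S:]=0
f=lambda v:np.sum((sil(v,s)>0)[Wb]!=M[Wb])
c=wray((318,194.5),.1045,s);print(c)
best=min(((f((c[0]+dx,c[1]+dy,a)),dx,dy,a) for dx in(-.003,0,.003) for dy in(-.003,0,.003) for a in np.radians(np.arange(0,90,5))));print(best)
o=minimize(f,[c[0]+best[1],c[1]+best[2],best[3]],method='Nelder-Mead',options=dict(initial_simplex=[[c[0]+best[1]+i,c[1]+best[2]+j,best[3]+k] for i,j,k in((0,0,0),(.003,0,0),(0,.003,0),(0,0,.1))]));print(o.x,np.degrees(o.x[2]),o.fun,M.sum())
e=cv2.resize(im,None,fx=S,fy=S,interpolation=2)
for mm,col in((M.astype(np.uint8)*255,(0,0,255)),(sil(o.x,s),(0,255,0))): cv2.drawContours(e,cv2.findContours(mm,0,2)[0],-1,col,1)
cv2.imwrite('pics/fit.png',cv2.resize(e[130*S:240*S,260*S:380*S],None,fx=1.7,fy=1.7))
E
```

```text
28.0 27.0 26.0 8.15625
[ 0.54532596 -0.09562099  0.1045    ]
(np.int64(32090), 0, 0, np.float64(0.4363323129985824))
[ 0.54405851 -0.08943662  0.33086794] 18.957336562255446 31844.0 7118
```

View pics/fit.png

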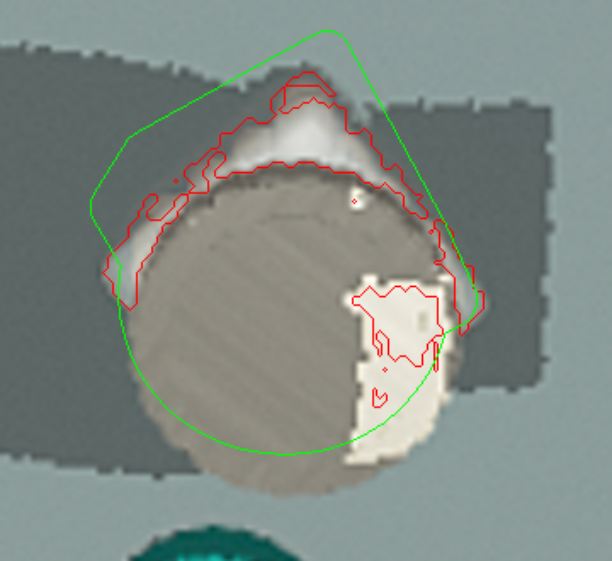

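The fit picture shows the cap is a warm hue, so my saturation mask missed it. The jar corners show clearly at the top, left and right. I'll redo the mask on blue minus red.

```bash
cat > fit.py <<'E'
from h import *
from scipy.optimize import minimize
def fit(im,s,c,win,z0=0,name=None,S=3,thr=.045,ymax=400):
    f_=cv2.GaussianBlur(im,(3,3),0).astype(float);m=((f_[:,:,0]-f_[:,:,2])/(f_.sum(2)+1)<thr).astype(np.uint8)*255
    w=np.zeros((400,640),np.uint8);w[win[0]:win[1],win[2]:win[3]]=1;m*=w
    M=cv2.resize(m,None,fx=S,fy=S,interpolation=1);M=cv2.morphologyEx(M,cv2.MORPH_CLOSE,np.ones((9,9)));Wb=cv2.resize(w,None,fx=S,fy=S)>0
    k=max(cv2.findContours(M,0,2)[0],key=cv2.contourArea);M=cv2.drawContours(M*0,[k],-1,255,-1)>0
    f=lambda v:np.sum((sil(v,s,S,z0)>0)[Wb]!=M[Wb])
    b=min((f((c[0]+dx,c[1]+dy,a)),c[0]+dx,c[1]+dy,a) for dx in(-.003,0,.003) for dy in(-.003,0,.003) for a in np.radians(np.arange(0,90,5)))[1:]
    o=minimize(f,b,method='Nelder-Mead',options=dict(initial_simplex=[np.add(b,d) for d in((0,0,0),(.003,0,0),(0,.003,0),(0,0,.1))]));print(o.x.round(4),np.degrees(o.x[2]).round(1),o.fun,M.sum())
    e=cv2.resize(im,None,fx=S,fy=S,interpolation=2)
    for mm,col in((M.astype(np.uint8)*255,(0,0,255)),(sil(o.x,s,S,z0),(0,255,0))): cv2.drawContours(e,cv2.findContours(mm,0,2)[0],-1,col,1)
    cv2.imwrite(name,cv2.resize(e[win[0]*S:win[1]*S,win[2]*S:win[3]*S],None,fx=1.7,fy=1.7));return o.x
E
python3 - <<'E'
from fit import *
s=dict(position=np.array([0.54438662,-0.09837556,0.23747106]),ee_rot=np.array([2.40378598e+00,2.02077846e+00,-1.59977350e-03]))
im=cv2.imread('pics/w1f.png')
f=im.astype(float)/(im.astype(float).sum(2,keepdims=True)+1);print([(f[y,x,0]-f[y,x,2]).round(3) for x,y in((240,100),(180,180),(318,190),(318,155),(340,210))])
fit(im,s,(.5453,-.0956),(130,229,270,365),name='pics/fit2.png')
E
```

```text
[np.float64(0.036), np.float64(0.03), np.float64(-0.035), np.float64(-0.01), np.float64(-0.024)]
[ 0.5446 -0.1005  0.607 ] 34.8 44502.0 85813
```

View pics/fit2.png

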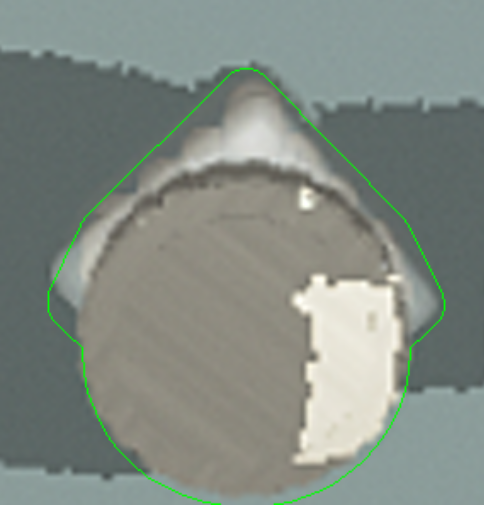

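This overlay is close but the threshold filled the whole window. I'll use 0.012, between the table (0.03) and the jar (-0.01).

```bash
python3 - <<'E'
from fit import *
s=dict(position=np.array([0.54438662,-0.09837556,0.23747106]),ee_rot=np.array([2.40378598e+00,2.02077846e+00,-1.59977350e-03]))
im=cv2.imread('pics/w1f.png')
for t in(.005,.01,.015,.02):fit(im,s,(.5453,-.0956),(130,229,270,365),name='pics/fit3.png',thr=t)
E
```

```text
[ 0.5439 -0.1016  0.5117] 29.3 3452.0 36229
[ 0.5439 -0.1015  0.5267] 30.2 3011.0 36775Traceback (most recent call last):
  File "<stdin>", line 4, in <module>
  File "fit.py", line 9, in fit
    b=min((f((c[0]+dx,c[1]+dy,a)),c[0]+dx,c[1]+dy,a) for dx in(-.003,0,.003) for dy in(-.003,0,.003) for a in np.radians(np.arange(0,90,5)))[1:]
      ~~~^^^^^^^^^^^^^^^^^^^^^^^^^^^^^^^^^^^^^^^^^^^^^^^^^^^^^^^^^^^^^^^^^^^^^^^^^^^^^^^^^^^^^^^^^^^^^^^^^^^^^^^^^^^^^^^^^^^^^^^^^^^^^^^^^^^
  File "fit.py", line 9, in <genexpr>
    b=min((f((c[0]+dx,c[1]+dy,a)),c[0]+dx,c[1]+dy,a) for dx in(-.003,0,.003) for dy in(-.003,0,.003) for a in np.radians(np.arange(0,90,5)))[1:]
           ~^^^^^^^^^^^^^^^^^^^^^
  File "fit.py", line 8, in <lambda>
    f=lambda v:np.sum((sil(v,s,S,z0)>0)[Wb]!=M[Wb])
                       ~~~^^^^^^^^^^
  File "h.py", line 26, in sil
    cv2.fillConvexPoly(m,cv2.convexHull(np.round(wproj(P,s)*S).astype(np.int32)),255)
                                                 ~~~~~^^^^^
  File "h.py", line 18, in wproj
    p=camera_params('wrist');K=p['intrinsics'];T=p['T_tool_cam'];M=R.from_rotvec(s['ee_rot']).as_matrix()
ValueError: time passes only in moves, steps and waits
```

```bash
sed -i 's/^from cell import \*/from cell import */; s/^def ray/_cp=camera_params\n_c={}\ndef camera_params(n):\n    if n not in _c:_c[n]=_cp(n)\n    return _c[n]\ndef ray/' h.py
python3 -m pendant '[-0.003,0,0.03,0,0,0,0.0918,0,0,0.04,0,0,0,0.0918,0,0,0.035,0,0,0,0.0918,0,0,0.025,0,0,0,0.0918,0,0,0.015,0,0,0,0.0918,0,0,0.005,0,0,0,0.0918,0,0,0,0,0,0,0.0918]'; python3 -c "
from h import *
delta([.5437,-.1012,.0875])"
```

```text
clock: 4.53
position: [0.5435, -0.0987, 0.0881]
ee_rot: [2.401, 2.026, 0.001]
force: [-0.5, 0.0, 0.1]
width: 1.0
gripper_force: 0.0
pos [ 0.5435 -0.0987  0.0881] yaw x-axis deg 80.33 tilt 0.03 j [-0.319  0.539  0.568  1.949 -0.409  0.768  0.315] t 4.525 F [-0.5  0.   0.1] [-0.06  0.06 -0.03]
tool delta [-0.0024  0.0006  0.0006]
```

```bash
python3 -m pendant '[-0.002,0,0,0,0,0,0.0918,0,0,0,0,0,0,0.05,0,0,0,0,0,0,0.05,0,0,0,0,0,0,0.05,0,0,0,0,0,0,0.05,0,0,0,0,0,0,0.05,0,0,0,0,0,0,0.05]' 40; python3 -c "
from h import *
delta([.5437,-.1012,.0875])"
```

```text
clock: 5.4
position: [0.5434, -0.1011, 0.0879]
ee_rot: [2.4, 2.026, 0.001]
force: [2.1, 0.8, 0.9]
width: 0.656
gripper_force: 40.0
pos [ 0.5434 -0.1011  0.0879] yaw x-axis deg 80.32 tilt 0.05 j [-0.315  0.54   0.568  1.949 -0.41   0.767  0.319] t 5.4 F [2.1 0.8 0.9] [-0.19 -0.47  0.05]
tool delta [-0.0001  0.0003  0.0004]
```

```bash
python3 -m pendant '[0,0,-0.015,0,0,0,0.05,0,0,-0.025,0,0,0,0.05,0,0,-0.02,0,0,0,0.05,0,0,0,0,0,0.13,0.05,0,0,0,0,0,0.13,0.05,0,0,0,0,0,0,0.05]' 40; python3 -c "
from h import *
delta([.5075,.1025,.148])"
```

```text
clock: 6.15
position: [0.5422, -0.1007, 0.1479]
ee_rot: [-2.642, -1.698, 0.002]
force: [-0.6, -0.2, -5.7]
width: 0.659
gripper_force: 40.0
pos [ 0.5422 -0.1007  0.1479] yaw x-axis deg 65.47 tilt 0.08 j [-0.411  0.475  0.698  1.902 -0.384  0.902  0.047] t 6.15 F [-0.6 -0.2 -5.7] [-0.12  0.08  0.05]
tool delta [ 0.1705 -0.1159 -0.    ]
```

```bash
python3 -m pendant '[0.012,-0.008,0,0,0,0,0.05,0.024,-0.0165,0,0,0,0,0.05,0.026,-0.018,0,0,0,0,0.05,0.026,-0.018,0,0,0,0,0.05,0.026,-0.018,0,0,0,0,0.05,0.026,-0.0175,0,0,0,0,0.05,0.02,-0.0135,0,0,0,0,0.05,0.0105,-0.0065,0,0,0,0,0.05,0,0,0,0,0,0,0.05,0,0,0,0,0,0,0.05]' 40; python3 - <<'E'
from fit import *
s=delta([.5075,.1025,.148]);im=np.ascontiguousarray(get_image('wrist')[:,:,::-1]);cv2.imwrite('pics/w2f.png',im)
t=np.ascontiguousarray(get_image('top')[:,:,::-1]);cv2.imwrite('pics/top2.png',t);sc=np.ascontiguousarray(get_image('scene')[:,:,::-1]);cv2.imwrite('pics/s2.png',sc)
print(repr(s['position']),repr(s['ee_rot']))
A=cv2.resize(im[60:330,190:450],(390,405));B=cv2.resize(sc[120:300,230:410],(405,405),interpolation=2)
cv2.imwrite('pics/v2.png',cv2.convertScaleAbs(np.hstack([A,B]),alpha=1.4))
E
```

```text
clock: 7.4
position: [0.5085, 0.1011, 0.1478]
ee_rot: [2.644, 1.696, -0.0]
force: [-0.9, -0.7, -5.0]
width: 0.661
gripper_force: 40.0
pos [0.5085 0.1011 0.1478] yaw x-axis deg 65.37 tilt 0.03 j [-0.824  0.422  0.709  1.982 -0.358  0.863 -0.352] t 7.4 F [-0.9 -0.7 -5. ] [-0.17  0.07  0.05]
tool delta [ 0.0008 -0.0014 -0.0002]
array([0.50846052, 0.10114603, 0.14783812]) array([ 2.64372807e+00,  1.69615709e+00, -1.30125674e-04])
```

View pics/v2.png

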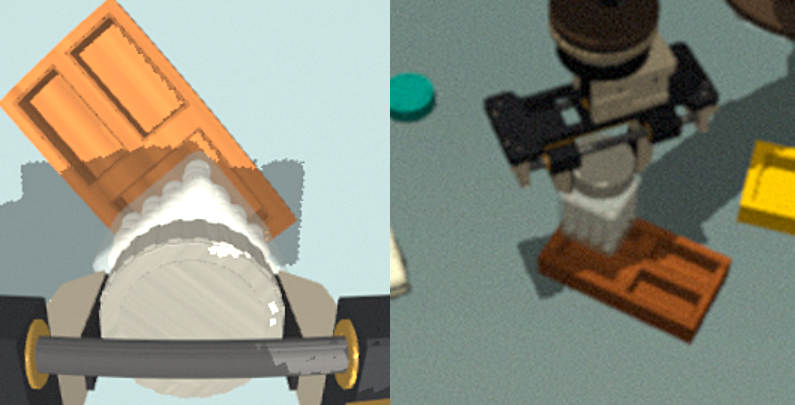

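The wrist view shows the jar hanging over the square half of the organiser with its bottom corner at about (323,165) full-image, roughly aligned. I'll overlay both models at the estimated poses.

```bash
cat > ov.py <<'E'
from fit import *
def box(c,a,hx,hy,z):
    Q=np.array([[-hx,-hy],[hx,-hy],[hx,hy],[-hx,hy]])@np.array([[np.cos(a),np.sin(a)],[-np.sin(a),np.cos(a)]])+c
    Q=np.concatenate([np.linspace(Q[i],Q[(i+1)%4],12) for i in range(4)]);return np.c_[Q,np.full(len(Q),z)]
E
python3 - <<'E'
from ov import *
s=dict(position=np.array([0.50846052,0.10114603,0.14783812]),ee_rot=np.array([2.64372807e+00,1.69615709e+00,-1.3e-4]))
im=cv2.imread('pics/w2f.png');S=3;e=cv2.resize(im,None,fx=S,fy=S,interpolation=2)
c=np.array([.4971,.1411]);a=np.radians(15.05);w=np.array([.5075,.1025])
for P,col in((box(c,a,.046,.086,.03),(0,255,0)),(box(w,a,.0335,.0335,.03),(255,0,0)),(box([.5085,.1011],a,.031,.031,.0605),(255,0,255)),(box([.5085,.1011],a,.031,.031,.1285),(255,255,0))):
    cv2.polylines(e,[np.round(wproj(P,s)*S).astype(np.int32)],True,col,1)
cv2.imwrite('pics/ov2.png',cv2.convertScaleAbs(e[45*S:245*S,175*S:420*S],alpha=1.3))
E
```

```text
(no output)
```

View pics/ov2.png

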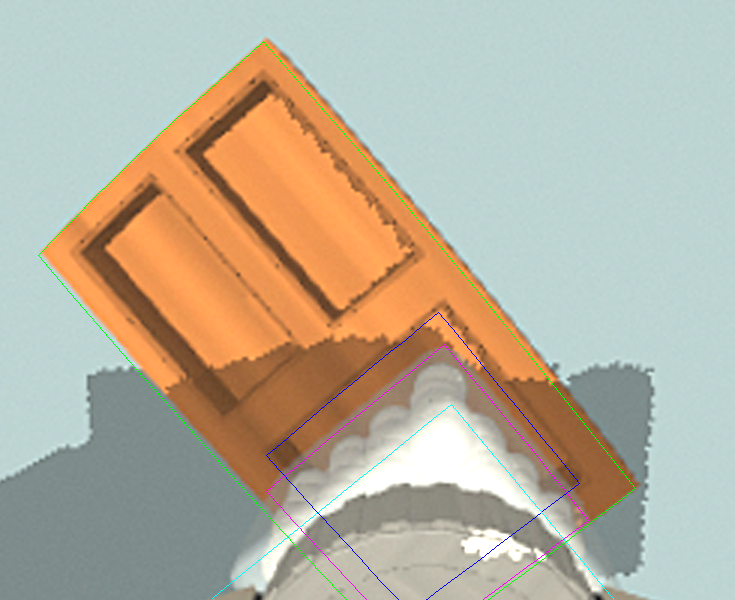

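The green organiser outline matches the picture to within 1-2 mm. The magenta base outline, at yaw 15°, follows the jar's lower edges. I'll lower it and watch the force.

```bash
python3 -m pendant '[0.0008,-0.0014,0.015,0,0,0,0.05,0,0,0.012,0,0,0,0.05,0,0,0.006,0,0,0,0.05,0,0,0.004,0,0,0,0.05,0,0,0.003,0,0,0,0.05]' 40; python3 -m pendant '[0,0,0.003,0,0,0,0.05,0,0,0.003,0,0,0,0.05]'
```

```text
clock: 8.18
position: [0.5109, 0.0993, 0.1107]
ee_rot: [2.643, 1.689, 0.007]
force: [-4.9, -19.0, 44.2]
width: 0.661
gripper_force: 40.0
clock: 8.43
position: [0.5121, 0.0959, 0.1064]
ee_rot: [2.643, 1.684, 0.008]
force: [-16.3, -31.5, 70.7]
width: 0.661
gripper_force: 53.3
```

```bash
python3 -m pendant '[0,0,-0.01,0,0,0,0.05,0,0,-0.012,0,0,0,0.05,0,0,0,0,0,0,0.05,0,0,0,0,0,0,0.05]' 40; python3 - <<'E'
from ov import *
s=delta([.5075,.1025,.12]);im=np.ascontiguousarray(get_image('wrist')[:,:,::-1]);cv2.imwrite('pics/w3f.png',im)
sc=np.ascontiguousarray(get_image('scene')[:,:,::-1]);cv2.imwrite('pics/s3.png',sc);z=s['position'][2]-.0878
S=3;e=cv2.resize(im,None,fx=S,fy=S,interpolation=2)
c=np.array([.4971,.1411]);a=np.radians(15.05);w=np.array([.5075,.1025]);j=s['position'][:2]
for P,col in((box(c,a,.046,.086,.03),(0,255,0)),(box(w,a,.0335,.0335,.03),(255,0,0)),(box(j,a,.031,.031,z),(255,0,255))):
    cv2.polylines(e,[np.round(wproj(P,s)*S).astype(np.int32)],True,col,1)
A=cv2.convertScaleAbs(e[90*S:240*S,225*S:400*S],alpha=1.3);B=cv2.convertScaleAbs(cv2.resize(sc[180:290,290:385],(389,450),interpolation=2),alpha=1.4)
cv2.imwrite('pics/v3.png',cv2.resize(np.hstack([A,B]),(800,393)))
E
```

```text
clock: 8.93
position: [0.5069, 0.1042, 0.1231]
ee_rot: [-2.642, -1.699, 0.001]
force: [-0.2, -0.5, -5.1]
width: 0.658
gripper_force: 40.0
pos [0.5069 0.1042 0.1231] yaw x-axis deg 65.48 tilt 0.06 j [-0.806  0.456  0.682  2.007 -0.393  0.811 -0.326] t 8.925 F [-0.2 -0.5 -5.1] [-0.1   0.06 -0.02]
tool delta [-0.0013  0.0013  0.0031]
```

View pics/v3.png

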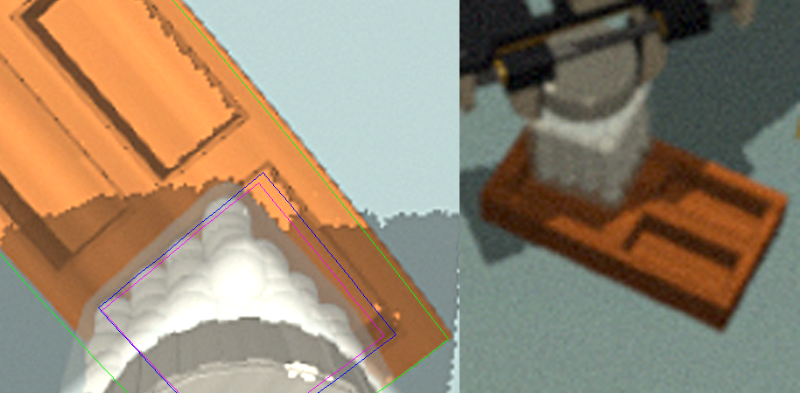

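In the wrist half of this view the jar sits left of and ccw from the magenta outline. Its far corner is near (237,185) against a modelled (260,183), and its edges are turned about 5°. I'll measure this numerically before the next try.

```bash
cat > fit2.py <<'E'
from ov import *
def fitjar(im,s,thr,ymax,S=3,y0=90,z0=None):
    f=cv2.GaussianBlur(im,(3,3),0).astype(float);n=(f[:,:,2]-f[:,:,0])/(f.sum(2)+1)
    m=((n>-.015)&(n<thr)).astype(np.uint8)*255;m[:y0]=0;m[ymax:]=0;m[:,:235]=0;m[:,400:]=0
    M=cv2.resize(m,None,fx=S,fy=S,interpolation=1);M=cv2.morphologyEx(M,cv2.MORPH_OPEN,np.ones((7,7)))
    k=max(cv2.findContours(M,0,2)[0],key=cv2.contourArea);M=cv2.drawContours(M*0,[k],-1,255,-1)>0
    W=np.zeros_like(M);W[y0*S:ymax*S,235*S:400*S]=True
    z=s['position'][2]-.0878 if z0 is None else z0;c=s['position'][:2]
    g=lambda v:np.sum((sil(v,s,S,z)>0)[W]!=M[W])
    b=min((g((c[0]+dx,c[1]+dy,a)),c[0]+dx,c[1]+dy,a) for dx in(-.004,0,.004) for dy in(-.004,0,.004) for a in np.radians(np.arange(0,35,4)))[1:]
    o=minimize(g,b,method='Nelder-Mead',options=dict(initial_simplex=[np.add(b,d) for d in((0,0,0),(.003,0,0),(0,.003,0),(0,0,.06))]))
    print(thr,ymax,o.x.round(4),"yaw",np.degrees(o.x[2]).round(1),"off",(o.x[:2]-c).round(4),o.fun,M.sum());return o.x,M
E
python3 - <<'E'
from fit2 import *
s2=dict(position=np.array([0.50846052,0.10114603,0.14783812]),ee_rot=np.array([2.64372807e+00,1.69615709e+00,-1.3e-4]))
s=observe()
for nm,st,y in(('w2f',s2,(225,235)),('w3f',s,(205,215,225))):
    im=cv2.imread(f'pics/{nm}.png');f=im.astype(float);n=(f[:,:,2]-f[:,:,0])/(f.sum(2)+1)
    print(nm,[n[v,290:360:5].round(2).tolist() for v in(165,180)])
    for t in(.1,.15):
        for yy in y:
            o,M=fitjar(im,st,t,yy)
S=3;e=cv2.resize(im,None,fx=S,fy=S,interpolation=2)
for mm,col in((M.astype(np.uint8)*255,(0,0,255)),(sil(o,s,S,s['position'][2]-.0878),(0,255,0))): cv2.drawContours(e,cv2.findContours(mm,0,2)[0],-1,col,1)
cv2.imwrite('pics/f3.png',cv2.convertScaleAbs(e[140*S:245*S,230*S:400*S],alpha=1.3))
E
```

```text
w2f [[0.3, 0.33, 0.3, 0.33, 0.31, 0.1, 0.1, 0.13, 0.16, 0.32, 0.31, 0.33, 0.33, 0.31], [0.32, 0.16, 0.13, 0.06, 0.11, 0.03, 0.02, 0.02, 0.06, 0.12, 0.13, 0.34, 0.3, 0.3]]
0.1 225 [0.5076 0.0985 0.2898] yaw 16.6 off [-0.0009 -0.0027] 2346.0 34231
0.1 235 [0.5072 0.0986 0.2744] yaw 15.7 off [-0.0013 -0.0025] 2714.0 44641
0.15 225 [0.5096 0.1026 0.2625] yaw 15.0 off [0.0012 0.0015] 910.0 40117
0.15 235 [0.5095 0.1026 0.262 ] yaw 15.0 off [0.001  0.0015] 1487.0 50527
w3f [[0.31, 0.33, 0.26, 0.11, 0.04, 0.11, 0.14, 0.34, 0.34, 0.32, 0.34, 0.33, 0.34, 0.37], [0.11, 0.06, 0.11, 0.03, 0.02, 0.02, 0.03, 0.12, 0.11, 0.25, 0.32, 0.31, 0.3, 0.32]]
0.1 205 [0.4996 0.1051 0.298 ] yaw 17.1 off [-0.0073  0.0012] 1387.0 16657
0.1 215 [0.5001 0.1051 0.3148] yaw 18.0 off [-0.0068  0.0012] 1656.0 25471
0.1 225 [0.5002 0.1053 0.3231] yaw 18.5 off [-0.0067  0.0014] 2090.0 35500
0.15 205 [0.502  0.1092 0.3072] yaw 17.6 off [-0.0049  0.0053] 337.0 21961
0.15 215 [0.5021 0.1091 0.3104] yaw 17.8 off [-0.0048  0.0052] 419.0 31390
0.15 225 [0.5022 0.1091 0.314 ] yaw 18.0 off [-0.0047  0.0052] 768.0 41707
```

```bash
cat > fit6.py <<'E'
from fit2 import *
def sil6(v,s,S):
    # x,y,yaw of jar axis at cap-mid height, tilt rx, ry, dz slip up
    x,y,a,rx,ry,dz=v;t=np.linspace(0,2*np.pi,48);C=np.c_[np.cos(t),np.sin(t)];m=np.zeros((400*S,640*S),np.uint8)
    q=np.array([[i,j] for i in(-1,1) for j in(-1,1)])*.025;sq=np.concatenate([p+.006*C for p in q])
    Rm=(R.from_rotvec([rx,ry,0])*R.from_rotvec([0,0,a])).as_matrix();o=np.array([x,y,s['position'][2]+.007+dz])
    for pts in([(sq,0),(sq,.068)],[(C*.0305,.0845),(C*.0305,.1045)],[(C*.0225,.06),(C*.0225,.09)]):
        P=np.concatenate([np.c_[A,np.full(len(A),h-.0948)] for A,h in pts])@Rm.T+o
        cv2.fillConvexPoly(m,cv2.convexHull(np.round(wproj(P,s)*S).astype(np.int32)),255)
    return m
def fit6(im,s,ymax,S=3,y0=90):
    o3,M=fitjar(im,s,.15,ymax,S,y0);W=np.zeros_like(M);W[y0*S:ymax*S,235*S:400*S]=True
    c=s['position'][:2];sc=np.array([.003,.003,.05,.04,.04,.003])
    g=lambda u:np.sum((sil6(u*sc,s,S)>0)[W]!=M[W])+30*(u[5]**2+((u[0]*sc[0]-c[0])**2+(u[1]*sc[1]-c[1])**2)/.003**2)
    best=None
    for x0 in(np.r_[o3,0,0,0],np.r_[c,o3[2],0.04,0.04,0],np.r_[c,o3[2],-.04,.04,0],np.r_[c,o3[2],.04,-.04,0]):
        u=x0/sc;o=minimize(g,u,method='Powell',options=dict(maxiter=8));o=minimize(g,o.x,method='Nelder-Mead',options=dict(initial_simplex=np.vstack([o.x]+[o.x+.3*d for d in np.eye(6)])))
        v=o.x*sc
        Rm=R.from_rotvec(np.r_[v[3:5],0]);b=np.r_[v[:2],0]+Rm.apply([0,0,-.0948]);print("cap off",(v[:2]-c).round(4),"base",b[:2].round(4),"yaw",np.degrees(v[2]).round(1),"tilt deg",np.degrees(v[3:5]).round(1),"dz",v[5].round(4),"cost",round(o.fun))
E
timeout 300 python3 - <<'E'
from fit6 import *
s2=dict(position=np.array([0.50846052,0.10114603,0.14783812]),ee_rot=np.array([2.64372807e+00,1.69615709e+00,-1.3e-4]))
fit6(cv2.imread('pics/w2f.png'),s2,235)
fit6(cv2.imread('pics/w3f.png'),observe(),225)
E
```

```text
0.15 235 [0.5095 0.1026 0.262 ] yaw 15.0 off [0.001  0.0015] 1487.0 50527
cap off [0.0011 0.0013] base [0.5095 0.1026] yaw 14.8 tilt deg [0.1 0. ] dz 0.0 cost 1479
cap off [ 0.0041 -0.0021] base [0.5093 0.1029] yaw 14.5 tilt deg [2.3 1.9] dz -0.0001 cost 1641
cap off [0.0056 0.0046] base [0.5094 0.1024] yaw 14.6 tilt deg [-2.   2.8] dz -0.0005 cost 2039
cap off [-0.003 -0.002] base [0.5097 0.1028] yaw 15.1 tilt deg [ 2.2 -2.6] dz 0.0001 cost 1266
0.15 225 [0.5022 0.1091 0.314 ] yaw 18.0 off [-0.0047  0.0052] 768.0 41707
cap off [-0.0045  0.0047] base [0.5021 0.109 ] yaw 17.7 tilt deg [0.2 0.2] dz -0.0001 cost 885
cap off [-0.001   0.0016] base [0.502  0.1093] yaw 17.5 tilt deg [2.3 2.4] dz 0.0001 cost 539
cap off [0.0009 0.0089] base [0.502  0.1091] yaw 17.5 tilt deg [-2.3  3.6] dz 0.002 cost 975
cap off [-0.008   0.0016] base [0.5024 0.1093] yaw 17.9 tilt deg [ 2.3 -2.1] dz 0.0005 cost 1005
```

```bash
cat > org.py <<'E'
from ov import *
def fitorg(im,s,jar,ymax,S=3):
    f=cv2.GaussianBlur(im,(3,3),0).astype(float);n=(f[:,:,2]-f[:,:,0])/(f.sum(2)+1)
    M=cv2.resize(((n>.13)*255).astype(np.uint8),None,fx=S,fy=S,interpolation=1);M=cv2.morphologyEx(M,cv2.MORPH_CLOSE,np.ones((25,25)))>127
    W=np.zeros(M.shape,bool);W[:ymax*S,150*S:450*S]=True;W&=cv2.dilate(sil(jar,s,S,s['position'][2]-.0878),np.ones((31,31)))==0
    def mk(v):
        P=np.vstack([box(v[:2],v[2],.046,.086,z) for z in(0,.03)]);return cv2.fillConvexPoly(np.zeros(M.shape,np.uint8),cv2.convexHull(np.round(wproj(P,s)*S).astype(np.int32)),1)>0
    g=lambda v:np.sum(mk(v)[W]!=M[W])
    b=np.array([.4971,.1411,.2627]);o=minimize(g,b,method='Nelder-Mead',options=dict(initial_simplex=[b+d for d in np.array([[0,0,0],[.003,0,0],[0,.003,0],[0,0,.04]])]))
    x,y,a=o.x;print("org",o.x.round(4),"yaw",np.degrees(a).round(2),"well",(x+.04*np.sin(a)).round(4),(y-.04*np.cos(a)).round(4),g(b),o.fun,M[W].sum())
E
python3 - <<'E'
from org import *
s2=dict(position=np.array([0.50846052,0.10114603,0.14783812]),ee_rot=np.array([2.64372807e+00,1.69615709e+00,-1.3e-4]))
for y in(190,205):fitorg(cv2.imread('pics/w2f.png'),s2,(.5095,.1026,.262),y)
for y in(190,205):fitorg(cv2.imread('pics/w3f.png'),observe(),(.5022,.1091,.312),y)
E
```

```text
org [0.4985 0.1415 0.2636] yaw 15.1 well 0.5089 0.1028 6385 3548.0 107223
org [0.4984 0.1414 0.2637] yaw 15.11 well 0.5089 0.1028 8763 5459.0 113317
org [0.4984 0.1413 0.2624] yaw 15.04 well 0.5088 0.1027 4392 1262.0 114205
org [0.4984 0.1413 0.2618] yaw 15.0 well 0.5087 0.1027 6365 2713.0 121237
```

```bash
python3 -m pendant '[-0.0035,0.009,0,0,0,0,0.05,0,0,0,0,0,0.052,0.05,0,0,0,0,0,0,0.05,0,0,0,0,0,0,0.05]' 40; timeout 300 python3 - <<'E'
from fit6 import *; from org import fitorg
s=delta([.5075,.1025,.12]);im=np.ascontiguousarray(get_image('wrist')[:,:,::-1]);cv2.imwrite('pics/w4f.png',im)
for y in(205,215): o,_=fitjar(im,s,.15,y)
fitorg(im,s,o,195)
fit6(im,s,215)
E
```

```text
clock: 9.52
position: [0.5142, 0.0964, 0.1236]
ee_rot: [2.686, 1.629, -0.0]
force: [-1.0, 0.4, -4.9]
width: 0.66
gripper_force: 40.0
pos [0.5142 0.0964 0.1236] yaw x-axis deg 62.49 tilt 0.01 j [-0.794  0.467  0.695  1.995 -0.405  0.82  -0.349] t 9.525 F [-1.   0.4 -4.9] [-0.13  0.13 -0.  ]
tool delta [ 0.0023 -0.0087  0.0036]
0.15 205 [0.5097 0.1019 0.258 ] yaw 14.8 off [-0.0045  0.0054] 348.0 21985
0.15 215 [0.5098 0.1018 0.2665] yaw 15.3 off [-0.0044  0.0054] 485.0 31537
org [0.4981 0.1416 0.2625] yaw 15.04 well 0.5085 0.1029 3551 885.0 119322
0.15 215 [0.5098 0.1018 0.2665] yaw 15.3 off [-0.0044  0.0054] 485.0 31537
cap off [-0.0044  0.0054] base [0.5098 0.1019] yaw 15.1 tilt deg [ 0.1 -0. ] dz 0.0001 cost 636
cap off [-0.0007  0.0019] base [0.5097 0.1022] yaw 14.4 tilt deg [2.3 2.3] dz 0.0014 cost 461
cap off [0.0015 0.0092] base [0.5096 0.1019] yaw 14.9 tilt deg [-2.2  3.7] dz 0.0015 cost 765
cap off [-0.0075  0.0014] base [0.5099 0.1021] yaw 15.0 tilt deg [ 2.6 -2. ] dz 0.0 cost 637
```

```bash
python3 -m pendant '[0,-0.0015,0.004,0,0,0,0.05,0,0,0.003,0,0,0,0.05]'; python3 -m pendant '[0,0,0.003,0,0,0,0.05]'; python3 -m pendant '[0,0,0.003,0,0,0,0.05]'
```

```text
clock: 9.82
position: [0.5125, 0.0975, 0.1164]
ee_rot: [-2.686, -1.629, 0.0]
force: [0.8, -0.5, -5.7]
width: 0.661
gripper_force: 40.0
clock: 9.95
position: [0.5127, 0.0974, 0.1134]
ee_rot: [-2.686, -1.629, 0.0]
force: [-0.0, 0.2, -5.0]
width: 0.663
gripper_force: 40.0
clock: 10.07
position: [0.5128, 0.0974, 0.1105]
ee_rot: [2.687, 1.628, -0.0]
force: [-0.2, -0.6, -4.6]
width: 0.663
gripper_force: 40.0
```

No contact so far, and the base should now be below the organiser's top edge. I'll keep lowering.

```bash
for i in 1; do python3 -m pendant '[0,0,0.003,0,0,0,0.05,0,0,0.002,0,0,0,0.05]'; done; python3 -m pendant '[0,0,0.003,0,0,0,0.05]'
```

```text
clock: 10.32
position: [0.5127, 0.0973, 0.1055]
ee_rot: [-2.687, -1.628, 0.0]
force: [-0.1, 0.5, -4.3]
width: 0.664
gripper_force: 40.0
clock: 10.45
position: [0.5129, 0.0974, 0.1026]
ee_rot: [-2.687, -1.628, -0.0]
force: [-0.0, -0.3, -4.8]
width: 0.661
gripper_force: 40.0
```

```bash
python3 -m pendant '[0,0,0.003,0,0,0,0.05]'
```

```text
clock: 10.58
position: [0.5128, 0.0974, 0.0996]
ee_rot: [-2.687, -1.628, -0.0]
force: [-0.2, 0.7, -4.8]
width: 0.663
gripper_force: 40.0
```

```bash
python3 -m pendant '[0,0,0.002,0,0,0,0.05,0,0,0.002,0,0,0,0.05]'; python3 -m pendant '[0,0,0.0015,0,0,0,0.05,0,0,0,0,0,0,0.05]'
```

```text
clock: 10.82
position: [0.5128, 0.0974, 0.0956]
ee_rot: [-2.687, -1.628, -0.0]
force: [0.2, 0.9, -4.4]
width: 0.662
gripper_force: 40.0
clock: 11.08
position: [0.5127, 0.0973, 0.0941]
ee_rot: [-2.687, -1.628, 0.0]
force: [-0.2, -0.3, -5.0]
width: 0.662
gripper_force: 40.0
```

```bash
python3 -m pendant '[0,0,0.0015,0,0,0,0.05,0,0,0,0,0,0,0.05]'; python3 -m pendant '[0,0,0,0,0,0,0.0918,0,0,0,0,0,0,0.0918,0,0,0,0,0,0,0.0918,0,0,0,0,0,0,0.0918]'; python3 - <<'E'
from fit6 import *
s=delta([.5087,.1028,.0928]);im=np.ascontiguousarray(get_image('wrist')[:,:,::-1]);cv2.imwrite('pics/w5f.png',im)
print(s['position'],s['ee_rot'])
A=cv2.convertScaleAbs(cv2.resize(im[100:300,190:460],None,fx=1.9,fy=1.9),alpha=1.3)
sc=np.ascontiguousarray(get_image('scene')[:,:,::-1]);B=cv2.convertScaleAbs(cv2.resize(sc[180:290,290:385],(280,380),interpolation=2),alpha=1.4)
cv2.imwrite('pics/v5.png',np.hstack([A,B]))
E
```

```text
clock: 11.32
position: [0.5128, 0.0974, 0.0927]
ee_rot: [-2.687, -1.628, 0.0]
force: [-0.2, 0.5, -5.2]
width: 0.662
gripper_force: 40.0
clock: 11.82
position: [0.5132, 0.0973, 0.093]
ee_rot: [2.686, 1.628, 0.001]
force: [-1.3, 0.3, 0.9]
width: 0.993
gripper_force: 0.0
pos [0.5132 0.0973 0.093 ] yaw x-axis deg 62.43 tilt 0.05 j [-0.765  0.509  0.658  2.023 -0.45   0.754 -0.314] t 11.825 F [-1.3  0.3  0.9] [-0.12  0.07 -0.02]
tool delta [ 0.0028 -0.0066  0.0002]
[0.5132054  0.09727423 0.09296864] [2.68648637e+00 1.62789363e+00 1.14321457e-03]
```

View pics/v5.png

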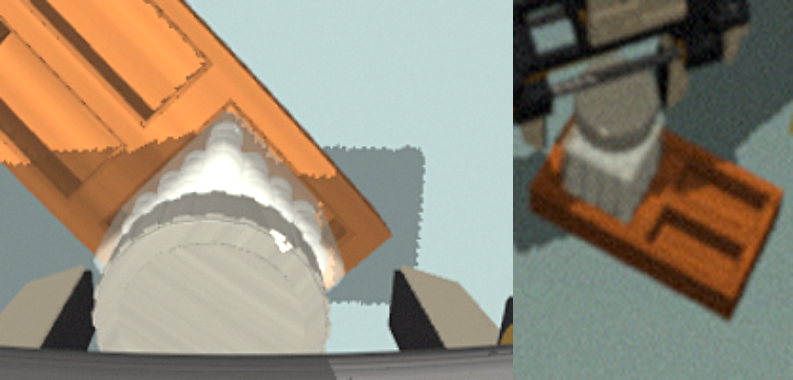

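The last view shows the jar seated in the well. The cap's centre is about 6-7 mm to the tool -y side of the finger midline, which matches the computed shift. I'll centre, regrip and press lightly to seat it.

```bash
python3 -m pendant '[0.0028,-0.0066,0,0,0,0,0.0918,0,0,0,0,0,0,0.0918,0,0,0,0,0,0,0.05,0,0,0,0,0,0,0.05,0,0,0,0,0,0,0.05,0,0,0,0,0,0,0.05,0,0,0,0,0,0,0.05]' 40;  python3 -m pendant '[0,0,0.002,0,0,0,0.05,0,0,0,0,0,0,0.05]'
```

```text
clock: 12.8
position: [0.5079, 0.1031, 0.0927]
ee_rot: [-2.686, -1.628, 0.001]
force: [-1.9, 1.0, 0.3]
width: 0.659
gripper_force: 40.0
clock: 13.05
position: [0.5079, 0.1033, 0.0912]
ee_rot: [-2.685, -1.628, -0.0]
force: [-6.4, 1.2, 13.1]
width: 0.659
gripper_force: 40.0
```

```bash
python3 -m pendant '[0,0,-0.0003,0,0,-0.14,0.05,0,0,-0.0003,0,0,-0.14,0.05,0,0,-0.0003,0,0,-0.14,0.05,0,0,-0.0003,0,0,-0.14,0.05,0,0,-0.0003,0,0,-0.14,0.05]' 45; python3 -c "
from h import *
delta([.5079,.1033,.092])"
```

```text
clock: 13.68
position: [0.5096, 0.1026, 0.093]
ee_rot: [1.96, 2.453, 0.003]
force: [0.1, -1.9, 5.7]
width: 0.655
gripper_force: 45.0
pos [0.5096 0.1026 0.093 ] yaw x-axis deg 102.76 tilt 0.16 j [-0.64   0.466  0.457  2.02  -0.305  0.718  0.229] t 13.675 F [ 0.1 -1.9  5.7] [-0.36 -0.05 -0.09]
tool delta [ 0.0011 -0.0015  0.001 ]
```

```bash
python3 -m pendant '[0,0,-0.0003,0,0,-0.14,0.05,0,0,-0.0003,0,0,-0.14,0.05,0,0,-0.0003,0,0,-0.14,0.05,0,0,-0.0003,0,0,-0.14,0.05,0,0,-0.0003,0,0,-0.14,0.05,0,0,0,0,0,-0.07,0.05,0,0,0,0,0,0,0.05]' 45; python3 -c "
from h import *
delta([.5079,.1033,.092])"
```

```text
clock: 14.55
position: [0.5102, 0.1029, 0.0944]
ee_rot: [0.902, 3.006, 0.003]
force: [4.4, 1.6, 2.9]
width: 0.658
gripper_force: 45.0
pos [0.5102 0.1029 0.0944] yaw x-axis deg 146.58 tilt 0.22 j [-0.485  0.442  0.244  2.006 -0.159  0.708  0.845] t 14.55 F [4.4 1.6 2.9] [ 0.13 -0.98 -0.19]
tool delta [ 0.0021 -0.0009  0.0024]
```

```bash
python3 -m pendant '[0,0,-0.001,0,0,0,0.05,0,0,-0.001,0,0,0,0.05,0,0,0,0,0,0,0.05]' 45; python3 -c "
from h import *
s=delta([.5079,.1033,.092]);im=get_image('wrist')[:,:,::-1];cv2.imwrite('pics/w6f.png',im);cv2.imwrite('pics/s6.png',get_image('scene')[:,:,::-1])"
```

```text
clock: 14.92
position: [0.5081, 0.1027, 0.0956]
ee_rot: [-0.902, -3.009, 0.001]
force: [2.7, -1.2, -0.8]
width: 0.657
gripper_force: 45.0
pos [0.5081 0.1027 0.0956] yaw x-axis deg 146.62 tilt 0.03 j [-0.487  0.44   0.245  2.006 -0.158  0.714  0.844] t 14.925 F [ 2.7 -1.2 -0.8] [-0.32 -0.78 -0.2 ]
tool delta [0.0005 0.0004 0.0036]
```

```bash
python3 -m pendant '[0,0,-0.0015,0,0,0,0.05,0,0,-0.0015,0,0,0,0.05,0,0,0,0,0,0,0.05]' 45
```

```text
clock: 15.4
position: [0.5078, 0.1029, 0.0987]
ee_rot: [-0.901, -3.009, 0.001]
force: [1.4, -1.5, -0.7]
width: 0.659
gripper_force: 45.0
```

The load is only the cap's weight (0.7 N), so the cap is free. I'll lift it straight up.

```bash
python3 -m pendant '[0,0,-0.003,0,0,0,0.05,0,0,-0.004,0,0,0,0.05,0,0,-0.005,0,0,0,0.05,0,0,-0.006,0,0,0,0.05,0,0,-0.006,0,0,0,0.05,0,0,-0.004,0,0,0,0.05,0,0,-0.002,0,0,0,0.05,0,0,0,0,0,0,0.05,0,0,0,0,0,0,0.05]' 45; python3 - <<'E'
from h import *
s=delta([.5087,.1028,.128]);im=get_image('wrist')[:,:,::-1];sc=get_image('scene')[:,:,::-1];cv2.imwrite('pics/w7f.png',im)
A=cv2.convertScaleAbs(cv2.resize(im[100:300,190:460],None,fx=1.9,fy=1.9),alpha=1.3)
B=cv2.convertScaleAbs(cv2.resize(sc[150:290,290:385],(280,380),interpolation=2),alpha=1.4)
cv2.imwrite('pics/v7.png',np.hstack([A,B]))
E
```

```text
clock: 16.52
position: [0.5082, 0.1029, 0.1286]
ee_rot: [-0.901, -3.009, 0.0]
force: [0.1, 0.3, -0.4]
width: 0.658
gripper_force: 45.0
pos [0.5082 0.1029 0.1286] yaw x-axis deg 146.66 tilt 0.01 j [-0.501  0.392  0.26   1.977 -0.138  0.79   0.827] t 16.525 F [ 0.1  0.3 -0.4] [-0.01  0.03  0.06]
tool delta [-0.0005  0.0002  0.0006]
```

The load is 0.4 N, which is the cap alone. The tilt is near zero and the TCP is within 1 mm of the well axis. The cap's lower edge is about 20 mm above the rim, so I'm handing in.

```bash
python3 -c "
from cell import *
print(sign_off())"
```

```text
the job is handed in; nothing more can be done
None
```

I handed the job in at about 16.5 s, with the jar in the well and the unscrewed cap held level about 20 mm above its mouth; the final state is inferred from force and pose readings (no picture views left), and a first insertion attempt caught the well's edge at about 71 N before the second went in cleanly.

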